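# Start the glaze mill for three hours

### The job

Two jar mills stand on the pottery bench. On the mill with the blue jar, turn the timer dial clockwise to the third click after the red zero dot (one click per hour, so three hours) and leave it resting there; only then press that mill's green start button fully down and let it come back up. Do not touch the mill with the orange jar.

Things in the scene. Friction and masses are not known exactly. Their poses are not given: they have to be found in the camera images.
- blue_mill: Fixed jar mill, blue jar and blue bands. Origin: centre of its underside, on the bench; x away from the robot at yaw 0, y left, z up. mm, this frame: grey control block x -95..95, y -125..-5, flat top z 85; jar over y 25..99, top z 106. Dial axis (vertical) at x -45, y -65; red zero dot 100 deg counterclockwise of +x, then 7 black ticks 25 deg apart clockwise. Green button at x 55, y -65.
- blue_dial (a joint): Blue mill's dial, rad: 0 = pointer on the red dot, grows clockwise from above; clicks every 0.436, third 1.309, stop 3.05; starts on click 0, 1 or 2. Let go between clicks it snaps to the nearer; needs under 0.1 N m. White plate radius 45 mm, top z 91 over the bench; skirt radius 27, top z 99; black grip bar across the axis 46 x 14 mm, z 99 to 133, white line from axis to its pointing end.
- blue_start (a joint): Blue mill's round green start button on the same block top, radius 16 mm, in a black housing. Its upper face is 107 mm over the bench when up. Value in m: 0 up, 0.006 fully down (5 N); pressed means beyond 0.004. A spring brings it back up.
- orange_mill: The other mill, fixed, same make, size and frame as the blue one, but with an orange jar and orange bands; its dial may stand at any click. Not to be touched. Either mill may be the left or the right one.

How it is judged:
On the way, in this order (a step that is already met when the one before it is completed fails the run):
1. the blue mill's dial rests on the third click (value of joint blue_dial between 1.12899 and 1.48899 rad and velocity of joint blue_dial between -0.3 and 0.3 rad/s), for 0.3 s.
2. the blue mill's start button is pressed with the dial on the third click (value of joint blue_dial between 1.12899 and 1.48899 rad and value of joint blue_start above 0.004 m), for 0.05 s.
At the end, for the whole second after the job is handed in: The blue mill's dial rests within 10 degrees of the third click and its start button, having been pressed beyond 4 mm, is back up (within 2 mm) (value of joint blue_dial between 1.12899 and 1.48899 rad and velocity of joint blue_dial between -0.1 and 0.1 rad/s and value of joint blue_start below 0.002 m); the robot touches nothing.
It fails at once if the start button is pressed while the dial is not on the third click (not (value of joint blue_dial between 1.12899 and 1.48899 rad) and value of joint blue_start above 0.004 m).
It fails at once if the orange mill is touched (contact force between any of the fingers, the arm and orange_mill above 1.5 N).
It also fails if it takes over 43 s, if anything falls off the work surface, if the arm or the gripper's body presses on something with over 40 N, if the wrist force passes 120 N, or if a joint passes its speed limit or range.

### The arm

A 6-joint arm with a two-finger parallel gripper is mounted at the origin on the work surface. World frame = base frame: x ahead of the robot, y to its left, z up, the work surface at z = 0. Lengths are in m, angles in rad, forces in N, time in s.
With the tool pointing down it reaches from about 0.35 to 0.975 m from the base axis. Payload 4.9 kg.
Tool frame: the origin (TCP) lies at the very end of the fingers, on their centre line; the grasp point (between the pads) lies manip.grip_point_offset behind it (manip.grip_point_offset is the distance from the TCP to the grasp point, in m); z points along the fingers, y is the direction in which the jaws open and shut (so a half turn about z gives the same grasp; the last joint's range is limited). The gripper opens to 85 mm and grips with 20 to 120 N. Pads are 22 mm wide; open, the fingers measure 114 mm over their backs; the gripper's body (76 mm by 85 mm) begins 54 mm behind the grasp point. The pads swing forward as they close: fully open they stand 13 mm farther back than shut.
Start: joints at [-0.119, 0.053, 1.613, -0, 1.476, -0.119], TCP at [0.625, 0, 0.231] pointing down, gripper open.
Joint ranges: [-3.01, 3.01], [-1.01, 2.22], [0.06, 2.58], [-1.02, 4.17], [0.09, 2.62], [-3.14, 3.14]. Speed limits (rad/s): [2.57, 2.57, 3.14, 3.14, 3.14, 3.14].

### API

Orientations are given as a unit quaternion [w, x, y, z].
In Python, from plant import status, grab_frame, camera_params, ticket, boxes_of, outline_of, manip gives the robot as it stands. The module is installed in compiled form; this text tells all that it offers.
- The arm moves only by the tool play_rows, never from a script. Its argument "deltas" is a list of rows, each a list of 2 entries, a list of its own where there are three numbers: the shift along the world's x, y, z in m, then the turn about the world's z in rad. A call has 1 to 5 rows; each row is the pose to reach, as a shift and turn from the pose commanded when the call began; what a row does not reach only later rows make up. A row lasts 1/8 s, in which the tool goes at most 62.5 mm and 10.7 degrees, less where a joint would pass 70% of its speed; a pose out of reach is approached as far as the arm can. A call with a gripper value outside its range is refused whole. "grip" is the opening, from -1 (shut) to 1 (fully open), set as the call begins (left out, the last holds). The fingers move at their own pace and stop on an object; the grip force is fixed at half the most. Time passes only in rows, so rows that repeat a pose let the fingers close. It gives the time, the measured TCP pose, the force and the opening at its end, in the units of the state.
- status.state(): the state, without advancing time (a new reading comes with each control period).
- grab_frame(name): name is "scene" or "side" or "wrist"; returns (picture, depth): 420x560x3 uint8, blue, green, red; 420x560 float32, m along the optical axis (not along the pixel's ray), 0 where there is no reading.
- camera_params(name): a dict with "mtx" (3x3 intrinsics, pixels), "world_from_camera" (4x4, takes a point from camera to world coordinates). Camera axes: x right, y up, looking along -z (the intrinsics and any distortion apply to the point x, -y, -z); pixel columns grow to the right and rows downward; lengths in m; the calibration is good to about 2 mm. A picture is of the moment at which its call begins: read the wrist's pose just before it. camera_params takes no time and is no camera call; for the wrist camera it gives the pose at the moment of the call.
- ticket.job_done(): hands the job in, once; it reports no verdict.
Trained networks look in the newest picture that a camera, given by its name, has taken for a name from the list of things; names that differ only in an ending like _2 or _b are one class to them, and where a whole thing is asked for, a point or a joint stands for the part that bears it (a point fixed in the world has none). Each returns a list of dicts, best first, with "confidence" (0 to 1); they miss things now and then, are a little off and sometimes report something else, mostly with a low value. They report only what shows in the picture. A call takes as long as a camera call.
- boxes_of(camera, name): "box" ([left, top, right, bottom] in pixels, round what is visible of it).
- outline_of(camera, name): "region" (420x560 bool, what is visible of it) and "box" ([left, top, right, bottom] in pixels, round what is visible of it).
The state is a dict: "time": time; "joint_pos": joint angles; "joint_vel": joint speeds; "joint_efforts": joint torques, N m; "tool_pos": TCP position; "tool_rot": TCP orientation; "contact_force": force on the tool from outside, world axes, zero at the start; "ft_torque": the same for the moment, N m; "gripper_width": opening from 0.0 (shut) to 1.0 (fully open).
Only numpy, scipy, OpenCV 4.12 (cv2) and the standard library are available. Lean on these libraries where they do the work, as an engineer would, in place of code of your own. Each camera call takes 0.05 s, during which the arm holds its last target.

## Working session

There is one attempt and no reset: what is moved stays moved. The work goes in short steps, Python scripts to look and compute and a tool call to move; the robot and the scene stay as the last step left them, time stands still between calls to the robot, and variables do not carry over. Pictures are saved under pics/ and viewed, and the job is handed in when it is done.

Besides the shell and the picture viewer there is one more tool, called after "Call:" as a command line: name --argument value ..., lists and objects as JSON in quotes. play_rows: Moves the arm, as the interface text tells. Its arguments: {"type":"object","properties":{"deltas":{"type":"array"},"grip":{"type":"number"}},"required":["deltas"]}

```bash
mkdir -p pics; python3 - <<'E'
from plant import *
import cv2,numpy as np
s=status.state();print(s['time'],s['tool_pos'],s['tool_rot'],s['gripper_width'],manip.grip_point_offset)
for c in ['scene','wrist']:
    im,d=grab_frame(c);cv2.imwrite(f'pics/{c}0.png',im);np.savez(f'{c}0.npz',im=im,d=d,**camera_params(c))
    for n in ['blue_mill','blue_dial','blue_start']:
        print(c,n,[(b['box'],round(b['confidence'],2)) for b in boxes_of(c,n)])
print(status.state()['time'])
E
```

```text
0.0 [6.24379099e-01 4.60472693e-05 2.30033194e-01] [-8.13445493e-04  7.07115364e-01  7.07097435e-01 -6.45932131e-04] 0.9997579108732484 0.0187
scene blue_mill [([94.8, 175.2, 240.7, 290.0], 0.86)]
scene blue_dial [([129.3, 178.6, 155.9, 206.6], 0.59)]
scene blue_start [([125.3, 225.1, 135.7, 240.8], 0.78)]
wrist blue_mill [([168.5, 236.0, 333.1, 386.6], 0.91)]
wrist blue_dial []
wrist blue_start []
0.4
```

View pics/scene0.png

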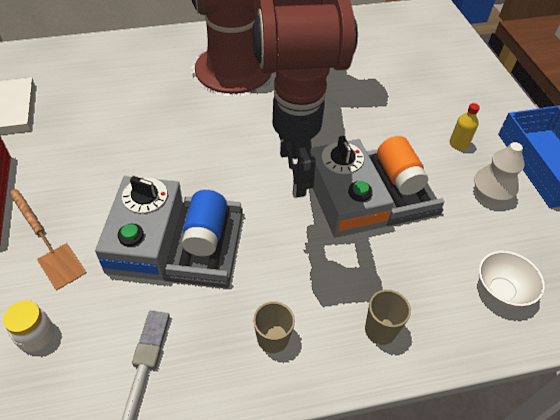

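View pics/wrist0.png

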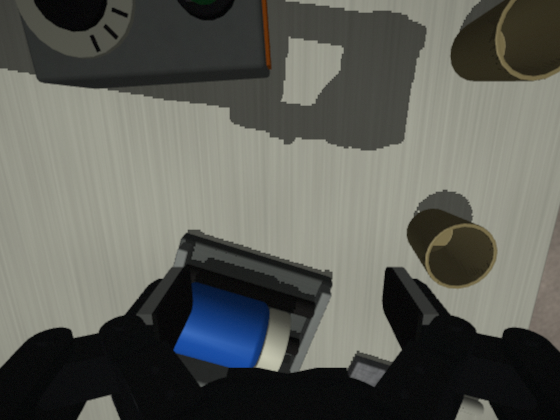

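```bash
cat > h.py <<'E'
import numpy as np,cv2
def cloud(f):
    z=np.load(f);d=z['d'];K=z['mtx'];T=z['world_from_camera']
    v,u=np.mgrid[0:420,0:560].astype(float)
    p=np.stack([(u-K[0,2])/K[0,0]*d,-(v-K[1,2])/K[1,1]*d,-d],-1)
    return z['im'],d,p@T[:3,:3].T+T[:3,3],K,T
E
python3 - <<'E'
from h import *
im,d,P,K,T=cloud('scene0.npz')
roi=np.zeros(d.shape,bool);roi[165:295,90:185]=True
bg=P[230:290,20:60][...,2];print('table z',np.median(bg))
m=roi&(abs(P[...,2]-.085)<.006)&(d>0)
m=cv2.morphologyEx(m.astype(np.uint8),cv2.MORPH_OPEN,np.ones((3,3)))
q=P[m>0];print(len(q),np.median(q[:,2]))
r=cv2.minAreaRect(q[:,:2].astype(np.float32));print(r)
hsv=cv2.cvtColor(im,cv2.COLOR_BGR2HSV)
g=roi&(hsv[...,0]>45)&(hsv[...,0]<80)&(hsv[...,1]>120)&(d>0)
gp=P[g];gt=gp[gp[:,2]>.1];print('btn',len(gt),gt.mean(0),np.median(gp,0))
w=roi&(hsv[...,1]<50)&(hsv[...,2]>150)&(abs(P[...,2]-.091)<.006)
w[:,165:]=0
wp=P[w];print('plate',len(wp),cv2.minEnclosingCircle(wp[:,:2].astype(np.float32)))
rd=roi&((hsv[...,0]<8)|(hsv[...,0]>172))&(hsv[...,1]>120)&(abs(P[...,2]-.091)<.008)
print('red',P[rd])
hi=roi&(P[...,2]>.122)&(P[...,2]<.145);hi[210:]=0
hi[:,165:]=0
print('bar',hi.sum(),P[hi].mean(0),cv2.minAreaRect(P[hi][:,:2].astype(np.float32)))
cv2.imwrite('pics/crop.png',cv2.resize(im[165:295,85:250],None,fx=4.5,fy=4.5,interpolation=cv2.INTER_CUBIC))
E
```

```text
table z -0.0005201768580856969
3232 0.0840708622103471
((0.5333330035209656, -0.27577051520347595), (0.12050091475248337, 0.19135189056396484), 71.1363525390625)
btn 199 [ 0.58661479 -0.29347025  0.10551772] [ 0.58753478 -0.29344845  0.10551543]
plate 1036 ((0.538092851638794, -0.273289293050766), 0.10200057178735733)
red [[ 0.48953163 -0.22653812  0.08953241]
 [ 0.49016367 -0.22455624  0.08981913]
 [ 0.49125991 -0.22254748  0.09064274]
 [ 0.49247949 -0.22868161  0.09035074]
 [ 0.49488527 -0.22658592  0.09269521]
 [ 0.49518668 -0.22463551  0.09260189]
 [ 0.49394219 -0.2227789   0.09071476]
 [ 0.49556043 -0.22887452  0.09089299]
 [ 0.49651152 -0.22687961  0.09155479]
 [ 0.4947656  -0.22506134  0.08907804]
 [ 0.49727901 -0.22296869  0.09155896]]
bar 188 [ 0.49321461 -0.26134444  0.1299902 ] ((0.4911571145057678, -0.26181432604789734), (0.04823949933052063, 0.015210994519293308), 56.20865249633789)
```

View pics/crop.png

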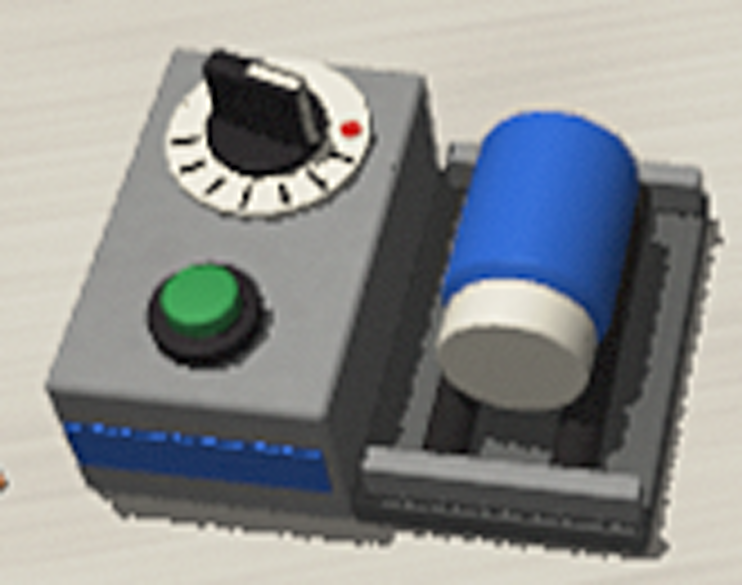

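Blue mill: dial axis ≈ (0.491, −0.261), button ≈ (0.586, −0.2935), yaw ≈ −18.9°. In the crop, the white line on the bar points toward the image's right and lower side, near the first tick (dot at (350,129) in the crop). That makes it click 1, so I need about −50° more. I'll move over the dial and look.

Call:
play_rows --deltas '[[[-0.134, -0.261, 0.0], -0.59], [[-0.134, -0.261, 0.0], -0.59], [[-0.134, -0.261, 0.0], -0.59], [[-0.134, -0.261, 0.0], -0.59], [[-0.134, -0.261, 0.0], -0.59]]'

```text
time: 1.02
tool_pos: [0.4896, -0.2631, 0.2315]
tool_rot: [0.0, 0.883, 0.47, 0.0]
contact_force: [-0.1, -1.0, 0.1]
gripper_width: 1.0
```

Call:
play_rows --deltas '[[[0, 0, 0], 0], [[0, 0, 0], 0]]'

```text
time: 1.27
tool_pos: [0.4912, -0.2606, 0.2314]
tool_rot: [-0.0, 0.882, 0.471, 0.0]
contact_force: [0.7, 0.6, 0.3]
gripper_width: 0.998
```

```bash
python3 - <<'E'
from plant import *
from h import *
s=status.state();print(s['time'],s['tool_pos'],s['tool_rot'],s['joint_pos'],s['contact_force'])
for c in ['wrist','side']:
    cp=camera_params(c);im,d=grab_frame(c);cv2.imwrite(f'pics/{c}1.png',im);np.savez(f'{c}1.npz',im=im,d=d,**cp)
im,d,P,K,T=cloud('wrist1.npz')
hsv=cv2.cvtColor(im,cv2.COLOR_BGR2HSV)
dist=np.hypot(P[...,0]-.491,P[...,1]+.261)
hi=(dist<.035)&(P[...,2]>.125)&(P[...,2]<.142)
print('bar',hi.sum(),P[hi].mean(0),cv2.minAreaRect(P[hi][:,:2].astype(np.float32)))
w=hi&(hsv[...,2]>130);print('white',w.sum(),P[w].mean(0) if w.any() else 0)
R=np.array([0.491,-.261])
rd=(dist<.06)&((hsv[...,0]<8)|(hsv[...,0]>172))&(hsv[...,1]>120);print('red',rd.sum(),P[rd].mean(0) if rd.any() else 0)
E
```

```text
1.275 [ 0.49117126 -0.26064221  0.23135071] [-1.19117011e-04  8.82175364e-01  4.70920970e-01  2.29134222e-04] [-6.21973490e-01 -1.11834229e-01  1.77389327e+00  5.18537802e-04
  1.47954443e+00 -3.18933805e-02] [0.70916067 0.62960274 0.28746301]
bar 1008 [ 0.48802868 -0.2584002   0.1329312 ] ((0.48703038692474365, -0.25952276587486267), (0.04683280363678932, 0.0134528037160635), 56.3432502746582)
white 229 [ 0.49163089 -0.25238795  0.13385   ]
red 104 [ 0.49451176 -0.2283672   0.11733218]
```

View pics/wrist1.png

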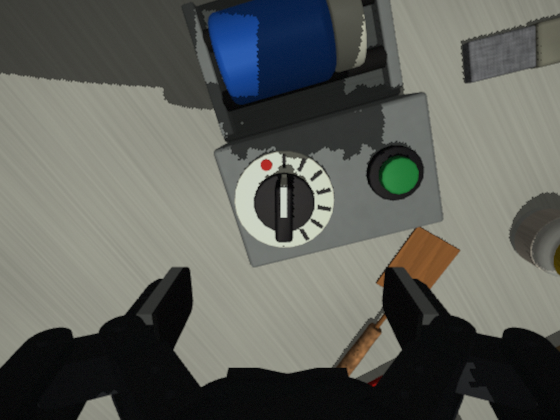

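View pics/side1.png

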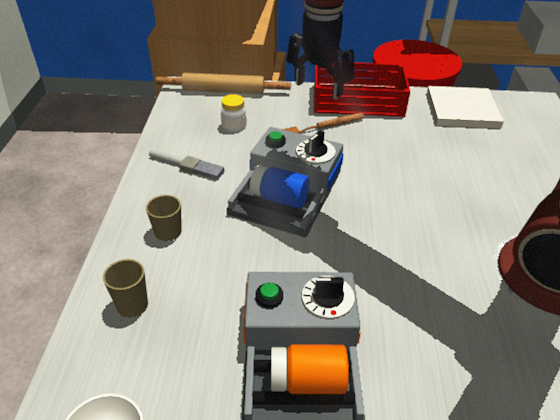

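The wrist picture shows the white line (284,190) pointing up at the first tick (284,160), one click past the red dot (266,165). The dial is on click 1 and the button is at (400,175). I'll descend over the bar.

Call:
play_rows --deltas '[[[-0.002, 0, -0.06], 0], [[-0.002, 0, -0.1], 0], [[-0.002, 0, -0.123], 0], [[-0.002, 0, -0.123], 0]]'

```text
time: 1.88
tool_pos: [0.4881, -0.2588, 0.1058]
tool_rot: [-0.002, 0.882, 0.472, -0.001]
contact_force: [-0.7, 0.3, -0.0]
gripper_width: 1.001
```

Call:
play_rows --deltas '[[[0, 0, 0], 0], [[0, 0, 0], 0], [[0, 0, 0], 0], [[0, 0, 0], 0], [[0, 0, 0], 0]]' --grip -1

```text
time: 2.5
tool_pos: [0.4881, -0.2604, 0.1093]
tool_rot: [-0.001, 0.882, 0.471, -0.001]
contact_force: [-6.2, 4.4, 7.6]
gripper_width: 0.151
```

Call:
play_rows --deltas '[[[-0.001, 0.001, 0.002], 0], [[-0.001, 0.001, 0.002], -0.15], [[-0.001, 0.001, 0.002], -0.3], [[-0.001, 0.001, 0.002], -0.45], [[-0.001, 0.001, 0.002], -0.6]]'

```text
time: 3.12
tool_pos: [0.4886, -0.2612, 0.1095]
tool_rot: [0.002, 0.982, 0.187, 0.001]
contact_force: [4.9, -5.5, -9.4]
gripper_width: 0.152
```

Call:
play_rows --deltas '[[[0, 0, 0], -0.12], [[0, 0, 0], -0.24], [[0, 0, 0], -0.275], [[0, 0, 0], -0.275], [[0, 0, 0], -0.275]]'

```text
time: 3.75
tool_pos: [0.4887, -0.2617, 0.1095]
tool_rot: [0.002, 0.999, 0.053, 0.001]
contact_force: [6.8, -6.7, -8.9]
gripper_width: 0.149
```

Call:
play_rows --deltas '[[[0, 0, 0], 0], [[0, 0, 0], 0], [[0, 0, 0], 0], [[0, 0, 0], 0]]' --grip 1

```text
time: 4.25
tool_pos: [0.4881, -0.26, 0.1106]
tool_rot: [0.0, 0.999, 0.053, 0.0]
contact_force: [0.4, -0.5, -1.0]
gripper_width: 0.976
```

Call:
play_rows --deltas '[[[0, 0, 0.03], 0], [[0, 0, 0.07], 0], [[0, 0, 0.12], 0], [[0, 0, 0.12], 0], [[0, 0, 0.12], 0]]'

```text
time: 4.88
tool_pos: [0.4878, -0.2598, 0.23]
tool_rot: [-0.0, 0.999, 0.053, -0.0]
contact_force: [1.1, 1.0, -0.0]
gripper_width: 1.0
```

```bash
python3 - <<'E'
from plant import *
from h import *
s=status.state();print(s['time'],s['tool_pos'],s['tool_rot'],s['contact_force'])
cp=camera_params('wrist');im,d=grab_frame('wrist');cv2.imwrite('pics/wrist2.png',im);np.savez('wrist2.npz',im=im,d=d,**cp)
im,d,P,K,T=cloud('wrist2.npz')
hsv=cv2.cvtColor(im,cv2.COLOR_BGR2HSV)
dist=np.hypot(P[...,0]-.489,P[...,1]+.261)
hi=(dist<.035)&(P[...,2]>.125)&(P[...,2]<.142)
print('bar',hi.sum(),cv2.minAreaRect(P[hi][:,:2].astype(np.float32)))
w=hi&(hsv[...,2]>130);print('white',P[w].mean(0))
g=(hsv[...,0]>45)&(hsv[...,0]<80)&(hsv[...,1]>120)&(P[...,2]>.1);print('btn',g.sum(),np.median(P[g],0),cv2.minEnclosingCircle(P[g][:,:2].astype(np.float32)))
E
```

```text
4.875 [ 0.48782536 -0.25982915  0.23001601] [-9.57428048e-05  9.98597747e-01  5.29388427e-02 -1.00873789e-04] [ 1.05434951  0.97372337 -0.01523046]
bar 1020 ((0.48761171102523804, -0.2600780427455902), (0.04546236991882324, 0.01389248389750719), 6.514435291290283)
white [ 0.49463853 -0.25931394  0.13402336]
btn 1416 [ 0.58098293 -0.29144511  0.10715146] ((0.5325431227684021, -0.24762508273124695), 0.08130457997322083)
```

View pics/wrist2.png

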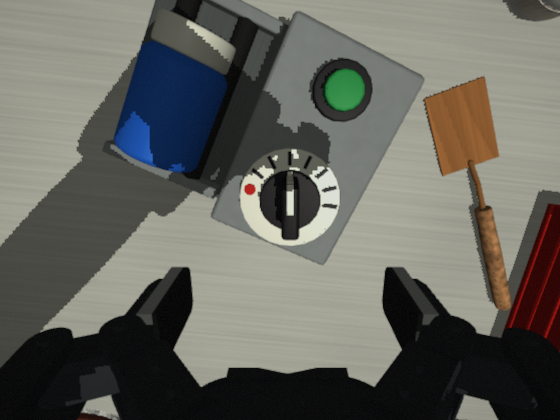

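The dial points at the third tick: pointer at (290,175), ticks at (257,172), (273,160) and (291,157), dot at (250,189). Measured from the dot it is about 74.6°. Next I'll press the button at (0.583, −0.292) with the fingers shut.

Call:
play_rows --deltas '[[[0.05, -0.017, 0], 0], [[0.095, -0.032, -0.03], 0], [[0.095, -0.032, -0.08], 0], [[0.095, -0.032, -0.08], 0], [[0.095, -0.032, -0.08], 0]]' --grip -1

```text
time: 5.55
tool_pos: [0.5828, -0.2919, 0.1507]
tool_rot: [-0.0, 0.999, 0.053, -0.0]
contact_force: [-0.0, 0.3, 0.7]
gripper_width: 0.0
```

Call:
play_rows --deltas '[[[0, 0, 0], 0], [[0, 0, -0.03], 0], [[0, 0, -0.04], 0], [[0, 0, -0.04], 0]]'

```text
time: 6.05
tool_pos: [0.5827, -0.2919, 0.1105]
tool_rot: [-0.0, 0.999, 0.053, -0.0]
contact_force: [1.2, -0.2, 1.2]
gripper_width: 0.0
```

Call:
play_rows --deltas '[[[0, 0, -0.005], 0], [[0, 0, -0.008], 0], [[0, 0, -0.011], 0], [[0, 0, -0.011], 0], [[0, 0, -0.011], 0]]'

```text
time: 6.68
tool_pos: [0.584, -0.2927, 0.1011]
tool_rot: [0.001, 0.999, 0.053, 0.001]
contact_force: [-0.7, 0.9, 5.4]
gripper_width: -0.003
```

Call:
play_rows --deltas '[[[0, 0, -0.002], 0], [[0, 0, -0.003], 0], [[0, 0, -0.003], 0]]'

```text
time: 7.05
tool_pos: [0.5841, -0.2927, 0.1009]
tool_rot: [0.001, 0.999, 0.053, 0.001]
contact_force: [-5.5, 2.9, 17.3]
gripper_width: -0.002
```

Call:
play_rows --deltas '[[[0, 0, 0.02], 0], [[0, 0, 0.07], 0], [[0, 0, 0.13], 0], [[-0.06, 0.0, 0.13], 0], [[-0.095, 0.032, 0.13], 0]]'

```text
time: 7.68
tool_pos: [0.4866, -0.2609, 0.2275]
tool_rot: [0.001, 0.999, 0.052, 0.0]
contact_force: [-0.7, 0.6, 0.1]
gripper_width: 0.001
```

Call:
play_rows --deltas '[[[0, 0, 0], 0], [[0, 0, 0], 0], [[0, 0, 0], 0]]' --grip 1

```text
time: 8.05
tool_pos: [0.4888, -0.2606, 0.2266]
tool_rot: [0.0, 0.999, 0.053, 0.0]
contact_force: [1.0, -0.1, 0.3]
gripper_width: 0.635
```

```bash
python3 - <<'E'
from plant import *
from h import *
s=status.state();print(s['time'],s['tool_pos'],s['contact_force'])
cp=camera_params('wrist');im,d=grab_frame('wrist');cv2.imwrite('pics/wrist3.png',im);np.savez('wrist3.npz',im=im,d=d,**cp)
im,d,P,K,T=cloud('wrist3.npz')
hsv=cv2.cvtColor(im,cv2.COLOR_BGR2HSV)
dist=np.hypot(P[...,0]-.489,P[...,1]+.261)
hi=(dist<.035)&(P[...,2]>.125)&(P[...,2]<.142)
print('bar',cv2.minAreaRect(P[hi][:,:2].astype(np.float32)))
g=(hsv[...,0]>45)&(hsv[...,0]<80)&(hsv[...,1]>120)&(P[...,2]>.09)&(np.hypot(P[...,0]-.583,P[...,1]+.292)<.02);print('btn',g.sum(),np.median(P[g],0))
E
```

```text
8.05 [ 0.48882391 -0.26058065  0.22663108] [ 0.98646893 -0.12523471  0.31150555]
bar ((0.4873983561992645, -0.26012730598449707), (0.04597105830907822, 0.014006116427481174), 5.956204891204834)
btn 1451 [ 0.58163163 -0.29129181  0.10712029]
```

View pics/wrist3.png

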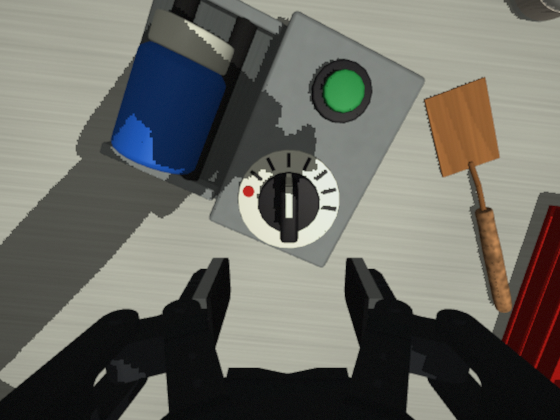

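The picture shows the pointer (289,180) still at the third tick (289,159). The button (344,91) is back up at z = 0.1071, and the gripper is clear.

Call:
play_rows --deltas '[[[0, 0, 0], 0], [[0, 0, 0], 0], [[0, 0, 0], 0]]'

```text
time: 8.48
tool_pos: [0.4881, -0.2601, 0.2262]
tool_rot: [-0.0, 0.999, 0.053, -0.0]
contact_force: [-0.1, 0.2, -0.5]
gripper_width: 1.001
```

```bash
python3 -c "
from plant import *
print(ticket.job_done())"
```

```text
the job is handed in; nothing more can be done
None
```

I turned the blue mill's dial clockwise from click 1 to click 3 (about 50°). After letting go and checking it, I pressed the green start button to its stop, with 17 N at the tool. I then backed off and handed the job in at about 8.5 s.

- **Dial:** in the last picture the pointer was on the third tick. The bar was measured at 6.0°, and the third click should be about 6.1°.
- **Button:** it was back up, at 107.1 mm over the bench.
- **Robot:** it hung clear of the mill, and the force reading was near zero.
- **Orange mill:** every move stayed on the blue mill's side, and I never went near it.

No check failed. The cameras disagreed by 2–4 mm on where the dial and button were, which caused side forces of under 10 N while gripping the dial.

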